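# Lift the hot snuffer lid off the table-top fire with the lid lifter

### The job

The little table-top fire is out and its steel snuffer lid is still hot: pick up the lid lifter, hook it through the loop on the lid, lift the lid clear and, keeping it level and never touching it with the gripper, set it down gently in the middle of the bamboo trivet. Then unhook the lifter and lay it back on its concrete slab with nothing sticking out over the edges, leaving the other things on the table where they are.

Things in the scene. Friction and masses are not known exactly. Their poses are not given: they have to be found in the camera images.
- burner: Table-top fire, fixed: round grey concrete bowl 160 mm across and 72 mm high with a dark steel burner cup (100 mm outside, 92 mm inside) in its middle, whose rim stands 85 mm above the table. Origin: centre of the underside; z up.
- lid: Loose round steel lid, 0.12-0.22 kg: disc 116 mm across, 4 thick; below it a plug 84 across, 6 deep, with 4 mm play in the cup. Upright loop (arch) of 6 mm bar on top. Origin: centre of the plug's underside; disc top at z = 10 mm. The loop stands in the y-z plane, a bar goes through along x (start: within 0.75 rad of world +x); opening 62 mm wide at its foot, 44.5 high. Mass centre z = 9.
- lid_loop (a point): Underside of the top of the lid's loop handle, in its middle (54.5 mm above the lid's origin, on the lid's axis): where the lifter's saddle must bear. Axes as lid.
- lifter: Lid lifter, 0.10 kg, 205 mm long: dark wooden handle 110 x 20 x 22 mm high (x = -55 to 55), 7 mm steel shank (axis z = 11 to 12), dip (saddle) at x = 127, upturned hook end (foremost x = 150.5, top z = 27.5). Origin: under the handle's middle; x to the hook, z the way it turns up. Starts on the slab, hook away from the robot. Mass centre x = 35. Grip with 40 N or more, or it sags when loaded.
- lifter_grip (a point): Good place to grip the lifter: on the handle's axis, 25 mm ahead of the handle's middle and 11 mm above its underside. Axes as lifter; close the gripper across y.
- lifter_saddle (a point): Top of the bar at the lowest point of the saddle, where the lid's loop hangs: x = 127, z = 10.5 mm in the lifter's frame. Axes as lifter.
- lifter_tip (a point): Centre of the hook's rounded end, x = 147, z = 24 mm in the lifter's frame.
- lifter_butt (a point): Centre of the rear end of the wooden handle, x = -55, z = 11 mm in the lifter's frame.
- slab: Flat concrete rest for the lifter, fixed, 250 mm (x) by 90 mm (y) and 12 mm thick, no rim. Origin: centre of the underside; top at z = 12 mm.
- trivet: Square slatted bamboo trivet, fixed, 160 by 160 mm and 12 mm thick, flat. Origin: centre of the underside; sides along x and y; top at z = 12 mm.
- fob: Bystander: matte black door fob 64 x 38 x 13 mm. Origin: centre of its underside.
- tape: Bystander: steel tape measure 66 x 38 mm, 52 mm high. Origin: under its centre.
- votive: Bystander: glass votive cup 68 mm across, 68 mm high. Origin: centre of its underside.
- tin: Bystander: flat aluminium tin 92 x 58 x 20 mm. Origin: centre of its underside.
- glasses_case: Bystander: grey glasses case 158 x 62 x 42 mm. Origin: centre of its underside.
- lighter: Bystander: long stick lighter with a black handle and a steel tube, 205 mm long, 20 mm high, no hook. Origin: under the middle of its handle, x along the tube.

How it is judged:
By the outcome, as a careful person would: the job done as asked, in the order asked, and still so for the second after the job is handed in, with the robot touching nothing.
It also fails if it takes over 72 s, if anything falls off the work surface, if the arm or the gripper's body presses on something with over 40 N, if the wrist force passes 120 N, or if a joint passes its speed limit or range.

### The arm

A 7-joint arm with a two-finger parallel gripper is mounted at the origin on the work surface. World frame = base frame: x ahead of the robot, y to its left, z up, the work surface at z = 0. Lengths are in m, angles in rad, forces in N, time in s.
With the tool pointing down it reaches from about 0.4 to 0.9 m from the base axis. Payload 5.6 kg.
Tool frame: the origin (TCP) lies at the very end of the fingers, on their centre line; the grasp point (between the pads) lies arm.tcp_to_grasp behind it (arm.tcp_to_grasp is the distance from the TCP to the grasp point, in m); z points along the fingers, y is the line along which they close (so a half turn about z gives the same grasp; the last joint's range is limited). The gripper opens to 92 mm and grips with 3 to 60 N. Pads are 20 mm wide; open, the fingers measure 128 mm over their backs; the gripper's body (75 mm by 189 mm) begins 69 mm behind the grasp point.
Start: joints at [-0.043, 0.468, -0.012, 1.603, 0.006, 1.071, -0.056], TCP at [0.65, -0, 0.19] pointing down, gripper open.
Joint ranges: [-2.53, 2.53], [-0.31, 2.02], [-1.57, 1.55], [0.28, 2.44], [-1.29, 4.43], [0.15, 1.84], [-2.92, 2.92]. Speed limits (rad/s): [2.57, 2.57, 3.14, 3.14, 3.14, 3.14, 3.14].

### API

Orientations are given as a rotation vector (axis times angle).
In Python, from station import arm, imaging, monitor, ticket gives the robot as it stands (arm), with the cameras (imaging), the readings (monitor) and the job (ticket).
- The arm moves only by the tool move_tool, called after ">>>" by a JSON object that holds its "name" and its "arguments". Schema: {"type":"object","properties":{"offsets":{"type":"array","items":{"type":"array","items":{"type":"array","items":{"type":"number"},"minItems":5,"maxItems":5},"minItems":1,"maxItems":8},"minItems":1,"maxItems":1},"grip_force":{"type":"number"},"only":{"type":"string"},"quiet":{"type":"boolean"},"lines":{"type":"string"}},"required":["offsets"],"additionalProperties":false}. offsets is a list that holds a single list of rows (three levels of brackets), with 1 to 8 rows, each of 5 numbers: the finger opening in m, then dx, dy, dz in a scale on which 1.0 is 0.75 m, then a turn about the tool's z in fractions of the full range, 1 being 2 rad; each row is the pose to reach, as a shift and turn from the pose commanded when the call began, along the tool's axes at that moment; what a row does not reach only later rows make up. A row lasts 1/10 s, in which the tool goes at most 0.05 m and 0.15 rad, less where a joint would pass 70% of its speed; a pose out of reach is approached as far as the arm can. The fingers move at their own pace and stop on an object; grip_force is the grip in N (left out, the last holds). Time passes only in rows, so rows that do not move let the fingers close. The tool returns the time, the measured TCP pose, the force, the opening and the grip force at its end. only (a regular expression) keeps the lines of the reply that match it, lines (a string "A,B") keeps lines A to B, and quiet returns only ok. Input that does not fit is refused with a message, and nothing moves.
- monitor.get_state(): the state, without advancing time (a new reading comes with each control period).
- imaging.snapshot(name): name is "scene" or "side" or "wrist"; returns a dict with "pixels" (384x512x3 uint8, blue, green, red), "range_z" (384x512 float32, m along the optical axis (not along the pixel's ray), 0 where there is no reading), "fov_y" (degrees; the focal length in pixels is half the picture's height over the tangent of half this angle, whatever the lens; pixels are square), "cx", "cy" (the principal point, pixels), "rvec" (rotation vector, rad) and "tvec" (3), from world to camera coordinates, as OpenCV has them. Camera axes: x right, y down, z forward; pixel columns grow to the right and rows downward; lengths in m; the calibration is good to about 2 mm. A picture is of the moment at which its call begins.
- ticket.sign_off(): hands the job in; it is judged then, once.
The state is a dict: "clock": time; "joint_pos": joint angles; "qd": joint speeds; "effort": joint torques, N m; "position": TCP position; "ee_rot": TCP orientation; "wrist_force": force on the tool from outside, world axes, zero at the start; "ft_torque": the same for the moment, N m; "finger_gap": finger opening in m; "grip_force": force on a finger pad.
Only numpy, scipy, OpenCV 4.12 (cv2) and the standard library are available. Lean on these libraries where they do the work, as an engineer would, in place of code of your own. Each camera call takes 0.05 s, during which the arm holds its last target. There are 200 camera calls.

## Working session

There is one attempt and no reset: what is moved stays moved. The work goes in short steps, Python scripts to look and compute and a tool call to move; the robot and the scene stay as the last step left them, time stands still between calls to the robot, and variables do not carry over. Pictures are saved under pics/ and viewed, at most 13 in all, crops included, and the job is handed in when it is done.

```bash
ls; mkdir -p pics; cat > h.py <<'E'
import numpy as np, cv2
from station import arm, imaging, monitor, ticket
def snap(n):
    s=imaging.snapshot(n); s['K']=K(s); s['R']=cv2.Rodrigues(np.array(s['rvec'],float))[0]; s['t']=np.array(s['tvec'],float).ravel(); return s
def K(s):
    f=s['pixels'].shape[0]/2/np.tan(np.radians(s['fov_y'])/2)
    return np.array([[f,0,s['cx']],[0,f,s['cy']],[0,0,1]])
def ray(s,uv):
    d=np.linalg.inv(s['K'])@np.array([uv[0],uv[1],1.]); return -s['R'].T@s['t'], s['R'].T@d
def onplane(s,uv,z):
    o,d=ray(s,uv); return o+d*(z-o[2])/d[2]
def cloud(s):
    h,w=s['range_z'].shape; u,v=np.meshgrid(np.arange(w),np.arange(h)); z=s['range_z']
    p=np.stack([(u-s['K'][0,2])/s['K'][0,0]*z,(v-s['K'][1,2])/s['K'][1,1]*z,z],-1)
    return (p-s['t'])@s['R']
def tri(s1,a,s2,b):
    o1,d1=ray(s1,a);o2,d2=ray(s2,b)
    k=np.linalg.lstsq(np.stack([d1,-d2],1),o2-o1,rcond=None)[0]
    p,q=o1+k[0]*d1,o2+k[1]*d2; return (p+q)/2,np.linalg.norm(p-q)
def proj(s,P):
    q=s['K']@(s['R']@np.array(P)+s['t']); return q[:2]/q[2]
E
python3 - <<'E'
from h import *
im=[]
for n in ["scene","side","wrist"]:
    s=snap(n); np.savez(n,**s); im.append(s['pixels']); print(n,s['fov_y'],-s['R'].T@s['t'],s['R'][2])
cv2.imwrite('pics/a.png',im[0]);cv2.imwrite('pics/b.png',im[1]);cv2.imwrite('pics/c.png',im[2])
st=monitor.get_state();print(st['position'],st['ee_rot'],arm.tcp_to_grasp,st['wrist_force'])
E
```

```text
pics
station.py
scene 49.83012823792808 [1.09797451 0.32082501 1.09456826] [-0.44952384 -0.27862106 -0.84870408]
side 50.18771081260871 [ 0.24693784 -0.89180803  0.76318567] [ 0.2725608   0.77778523 -0.56635743]
wrist 66.32120293990738 [0.64904685 0.0808677  0.38454284] [-5.42359115e-04 -2.84455379e-01 -9.58689127e-01]
[ 6.49520003e-01 -5.64760983e-05  1.88963248e-01] [-2.22088171e+00 -2.22073449e+00  1.60769882e-03] 0.0187 [-0.12621225  0.04181693 -0.05475379]
```

View pics/a.png

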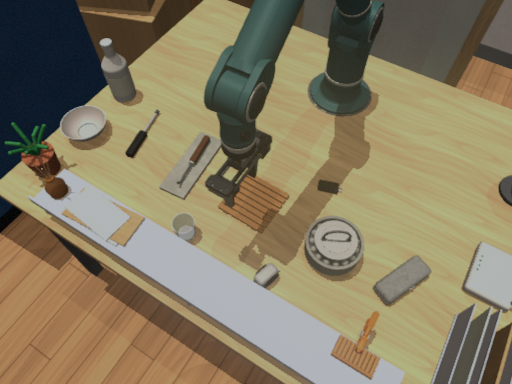

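View pics/b.png

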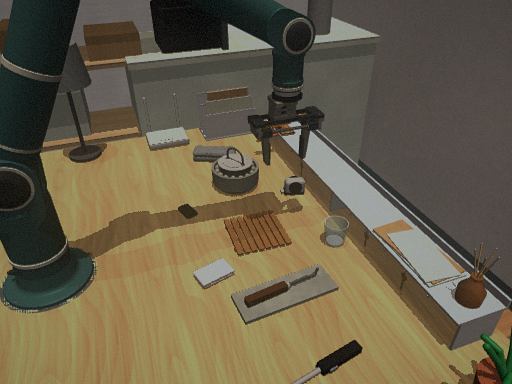

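Scene: lid and loop at about (335,243), lifter on its slab at (193,163), trivet at (255,202) and tin hidden behind the gripper. Side: lid (236,165), slab (285,293), trivet (257,232), tin (214,273). The lighter at (135,145) in scene and (340,360) in side has no hook.

```bash
python3 - <<'E'
from h import *
for n,pts in [("scene",dict(looptop=(334,236),lifhandle=(200,148),hook=(181,183),slab=(175,178),trivet=(262,205),lid=(330,252),votive=(184,227),fob=(328,187),tape=(266,275),case=(402,280))),("side",dict(looptop=(236,150),handle=(265,292),hook=(317,270),trivet=(257,232),slab=(285,300),tin=(214,273),votive=(336,232)))]:
    s=dict(np.load(n+'.npz'));P=cloud(s)
    for k,(u,v) in pts.items(): print(n,k,np.nanmedian(P[v-1:v+2,u-1:u+2].reshape(-1,3),0).round(3))
E
```

```text
scene looptop [0.58  0.245 0.091]
scene lifhandle [ 0.497 -0.264  0.035]
scene hook [ 0.629 -0.244  0.015]
scene slab [ 0.621 -0.274  0.013]
scene trivet [0.559 0.009 0.012]
scene lid [0.627 0.257 0.091]
scene votive [ 0.742 -0.149  0.006]
scene fob [0.399 0.15  0.013]
scene tape [0.757 0.141 0.054]
scene case [0.576 0.451 0.041]
side looptop [0.589 0.246 0.136]
side handle [ 0.489 -0.271  0.036]
side hook [ 0.637 -0.248  0.034]
side trivet [ 0.561 -0.029  0.011]
side slab [ 0.533 -0.292  0.014]
side tin [ 0.398 -0.153  0.021]
side votive [ 0.735 -0.162  0.063]
```

View pics/c.png

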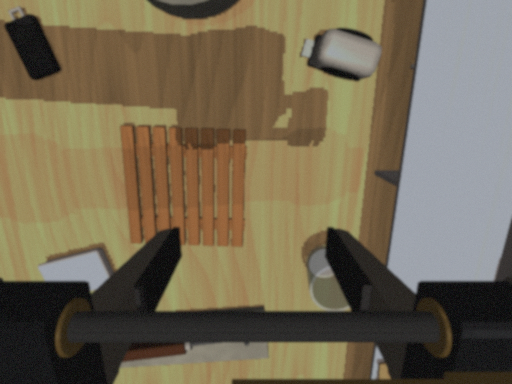

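Wrist view: the trivet's edges are near world axes, with its corners at about (123,126), (245,128), (243,246) and (132,244). The lifter handle at (155,350) is partly hidden. Next I move over the slab for a clear view.

The rows are not in the units I measure in: shifts go in shares of 0.75 m and turns go in shares of 2 rad. I convert before sending: -0.36 m is -0.48, -0.27 m is -0.36.

>>> {"name": "move_tool", "arguments": {"offsets": [[[0.09, -0.06, -0.016, -0.0133, 0], [0.09, -0.12, -0.032, -0.0267, 0], [0.09, -0.18, -0.048, -0.04, 0], [0.09, -0.24, -0.0667, -0.0533, 0], [0.09, -0.3, -0.08, -0.0667, 0], [0.09, -0.36, -0.0933, -0.0667, 0], [0.09, -0.4267, -0.1067, -0.0667, 0], [0.09, -0.48, -0.12, -0.0667, 0]]], "grip_force": 50}}

```text
clock: 0.95
position: [0.5588, -0.3628, 0.2396]
ee_rot: [2.223, 2.22, -0.001]
wrist_force: [0.5, 0.2, 0.4]
finger_gap: 0.09
grip_force: 0.0
```

>>> {"name": "move_tool", "arguments": {"offsets": [[[0.09, 0, 0, 0, 0], [0.09, 0, 0, 0, 0], [0.09, 0, 0, 0, 0]]]}}

```text
clock: 1.25
position: [0.5607, -0.3581, 0.2393]
ee_rot: [-2.218, -2.223, -0.002]
wrist_force: [0.0, -0.0, -0.2]
finger_gap: 0.09
grip_force: 0.0
```

```bash
python3 - <<'E'
from h import *
for n in ["scene","wrist"]:
    s=snap(n); np.savez(n+'2',**s); cv2.imwrite(f'pics/{n}2.png',s['pixels'])
E
```

```text
(no output)
```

View pics/wrist2.png

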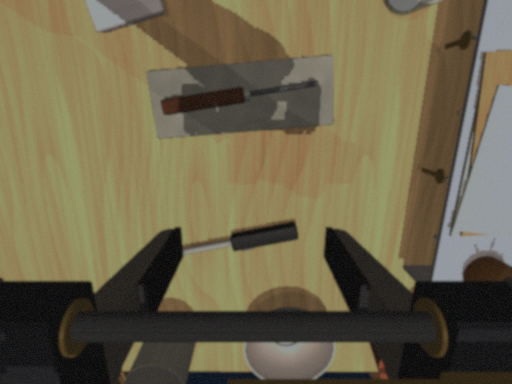

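Wrist view 2: slab corners are at about (148,72), (333,55), (334,125) and (158,138). The handle runs from (162,106) to (244,95), with the hook end near (317,84).

```bash
python3 - <<'E'
from h import *
W=dict(np.load('wrist2.npz'));S=dict(np.load('side.npz'))
def brown(s,x0,y0,x1,y1):
    h=cv2.cvtColor(s['pixels'],cv2.COLOR_BGR2HSV)
    m=((h[...,0]<14)|(h[...,0]>170))&(h[...,1]>110)&(h[...,2]<150)
    k=np.zeros_like(m,np.uint8);k[y0:y1,x0:x1]=m[y0:y1,x0:x1]*255
    c=max(cv2.findContours(k,0,1)[0],key=cv2.contourArea)
    return c
def ends(c):
    r=cv2.minAreaRect(c);b=cv2.boxPoints(r);
    if np.linalg.norm(b[0]-b[1])>np.linalg.norm(b[1]-b[2]): b=np.roll(b,-1,0)
    e=[(b[0]+b[1])/2,(b[2]+b[3])/2]; e.sort(key=lambda p:p[0]); return e,r
cw=brown(W,150,75,260,120);ew,rw=ends(cw);cs=brown(S,238,270,300,310);es,rs=ends(cs)
print(rw,ew);print(rs,es)
for a,b in zip(ew,es): print('tri',tri(W,a,S,b),'plane',onplane(W,a,.030))
print('ctr',tri(W,rw[0],S,rs[0]))
for u in [(317,82),(312,86)]: print('hook',onplane(W,u,.037))
sl=[(148,72),(333,55),(334,125),(158,138)]
q=np.array([onplane(W,p,.012) for p in sl]);print('slab',q.round(4),q.mean(0),[np.linalg.norm(q[i]-q[i-1]).round(3) for i in range(4)])
P=cloud(W)
reg=P[70:130,155:330]; z=reg[...,2]
h=reg[(z>.019)&(z<.05)]; print('lifter pts z',np.percentile(h[:,2],[5,50,95]),len(h)); hd=h[h[:,0]<0.54]
print('slab z',np.median(z[z<.019]))
r=cv2.minAreaRect((h[:,:2]*1000).astype(np.float32));print('all',r);print('handle',cv2.minAreaRect((hd[:,:2]*1000).astype(np.float32)))
im=cv2.resize(W['pixels'][40:150,130:350],None,fx=3.5,fy=3.5,interpolation=cv2.INTER_CUBIC);cv2.imwrite('pics/crop.png',im)
E
```

```text
((202.44996643066406, 100.67969512939453), (14.079169273376465, 80.95523834228516), 81.11934661865234) [array([162.45758, 106.9285 ], dtype=float32), array([242.44235,  94.43089], dtype=float32)]
((266.0776062011719, 291.6810607910156), (7.353160858154297, 43.72505187988281), 66.80140686035156) [array([245.98279, 300.29312], dtype=float32), array([286.17242, 283.069  ], dtype=float32)]
tri (array([ 0.44130089, -0.27475404,  0.03050926]), np.float64(0.000602534400240924)) plane [ 0.44088699 -0.27458771  0.03      ]
tri (array([ 0.54781262, -0.25938536,  0.03321419]), np.float64(0.0026676889052936127)) plane [ 0.54653426 -0.25859764  0.03      ]
ctr (array([ 0.49432343, -0.26667806,  0.03081727]), np.float64(0.00042209168233099014))
hook [ 0.64142027 -0.24365497  0.037     ]
hook [ 0.63536597 -0.24844032  0.037     ]
slab [[ 0.42   -0.2299  0.012 ]
 [ 0.6654 -0.2082  0.012 ]
 [ 0.6741 -0.2979  0.012 ]
 [ 0.4257 -0.3167  0.012 ]] [ 0.54631569 -0.2631776   0.012     ] [np.float64(0.087), np.float64(0.246), np.float64(0.09), np.float64(0.249)]
lifter pts z [0.0252331  0.03426103 0.03606142] 1829
slab z 0.012867476894710683
all ((540.3268432617188, -259.7642517089844), (205.02076721191406, 20.302997589111328), 8.945381164550781)
handle ((490.10052490234375, -267.67022705078125), (103.33129119873047, 20.302997589111328), 8.945381164550781)
```

View pics/crop.png

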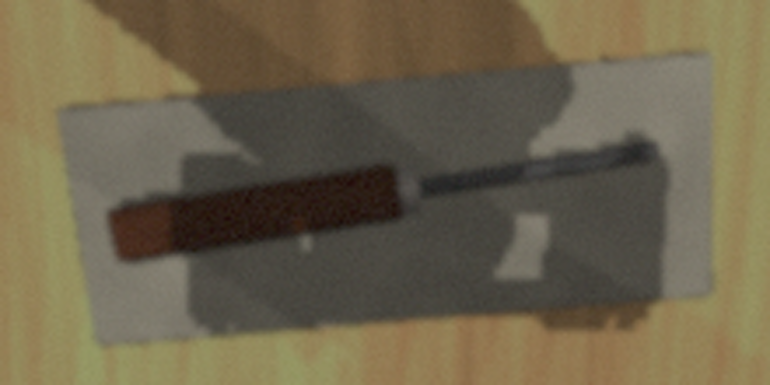

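Converted, 0.097 m is 0.1293, 0.085 m is 0.1133, 0.15 rad is 0.075.

```bash
cat >> h.py <<'E'
def go(tx,ty,tz,yaw=None):
    st=monitor.get_state();R=cv2.Rodrigues(np.array(st['ee_rot'],float))[0]
    print('pos',np.round(st['position'],4),'shift',(R.T@(np.array([tx,ty,tz])-st['position'])).round(4))
    y=np.arctan2(R[1,0],R[0,0]);print('yaw',y.round(4),'turn',None if yaw is None else round(y-yaw,4),'tilt',R[:,2].round(4),'q',np.round(st['joint_pos'],2),'F',np.round(st['wrist_force'],2),st['clock'])
E
```

>>> {"name": "move_tool", "arguments": {"offsets": [[[0.09, 0.016, -0.0067, 0, 0.075], [0.09, 0.032, -0.0133, 0, 0.15], [0.09, 0.048, -0.02, 0, 0.225], [0.09, 0.064, -0.0267, 0.0133, 0.3], [0.09, 0.08, -0.0333, 0.0267, 0.375], [0.09, 0.096, -0.04, 0.04, 0.45], [0.09, 0.1133, -0.048, 0.0667, 0.525], [0.09, 0.1293, -0.056, 0.0933, 0.6]]], "grip_force": 50}}

```text
clock: 2.15
position: [0.5186, -0.2609, 0.1696]
ee_rot: [3.089, 0.574, 0.002]
wrist_force: [-0.5, -0.1, 0.2]
finger_gap: 0.09
grip_force: 0.0
```

>>> {"name": "move_tool", "arguments": {"offsets": [[[0.06, 0, 0, 0, 0.055], [0.06, 0, 0, 0, 0.1075], [0.06, 0, 0, 0, 0.1075], [0.06, 0, 0, 0, 0.1075], [0.06, 0, 0, 0, 0.1075]]]}}

```text
clock: 2.65
position: [0.5183, -0.2625, 0.1699]
ee_rot: [-3.132, -0.249, -0.001]
wrist_force: [0.0, -0.3, -0.0]
finger_gap: 0.0602
grip_force: 0.0
```

```bash
python3 -c "
from h import *
go(.5179,-.2633,.0135,.156)"
```

```text
pos [ 0.5183 -0.2625  0.1699] shift [-0.0006  0.0007  0.1564]
yaw 0.1584 turn 0.0024 tilt [ 5.e-04  1.e-04 -1.e+00] q [ 0.14  0.38  0.34  1.82 -0.15  0.97 -0.87] F [ 0.02 -0.25 -0.04] 2.65
```

Converted, 0.155 m is 0.2067, 0.15 m is 0.2.

>>> {"name": "move_tool", "arguments": {"offsets": [[[0.055, 0, 0, 0.06, 0], [0.055, 0, 0, 0.12, 0], [0.055, 0, 0, 0.16, 0], [0.055, 0, 0, 0.1867, 0], [0.055, 0, 0, 0.2, 0], [0.055, 0, 0, 0.2067, 0], [0.055, 0, 0, 0.2067, 0], [0.055, 0, 0, 0.2067, 0]]], "grip_force": 50}}

```text
clock: 3.45
position: [0.5188, -0.2635, 0.0158]
ee_rot: [3.131, 0.244, 0.003]
wrist_force: [-0.0, 0.0, 0.5]
finger_gap: 0.0551
grip_force: 0.0
```

```bash
python3 -c "
from h import *
go(.5179,-.2633,.0135,.156)"
```

```text
pos [ 0.5188 -0.2635  0.0158] shift [-0.0009 -0.0003  0.0023]
yaw 0.1558 turn -0.0002 tilt [ 1.8e-03 -7.0e-04 -1.0e+00] q [ 0.2   0.59  0.28  1.9  -0.25  0.68 -0.79] F [-0.05  0.01  0.48] 3.45
```

Converted, 0.002 m is 0.0027.

>>> {"name": "move_tool", "arguments": {"offsets": [[[0.055, 0, 0, 0.0027, 0], [0.055, 0, 0, 0.0027, 0], [0, 0, 0, 0.0027, 0], [0, 0, 0, 0.0027, 0], [0, 0, 0, 0.0027, 0], [0, 0, 0, 0.0027, 0], [0, 0, 0, 0.0027, 0], [0, 0, 0, 0.0027, 0]]], "grip_force": 55}}

```text
clock: 4.25
position: [0.518, -0.263, 0.0127]
ee_rot: [3.132, 0.244, -0.0]
wrist_force: [-0.0, 0.2, -0.1]
finger_gap: 0.0093
grip_force: 0.0
```

```bash
python3 - <<'E'
from h import *
st=monitor.get_state();print(st['finger_gap'],st['grip_force'],st['position'])
w=snap('wrist');s=snap('side');np.savez('wrist3',**w);np.savez('side3',**s)
a=cv2.resize(s['pixels'][210:330,190:350],(560,420));cv2.imwrite('pics/d.png',np.hstack([a[:, :400],cv2.resize(w['pixels'],(400,300))[:300].copy() if 0 else cv2.resize(w['pixels'],(400,420))]))
E
```

```text
0.009255508415918283 0.0 [ 0.51796767 -0.26302053  0.01266052]
```

View pics/d.png

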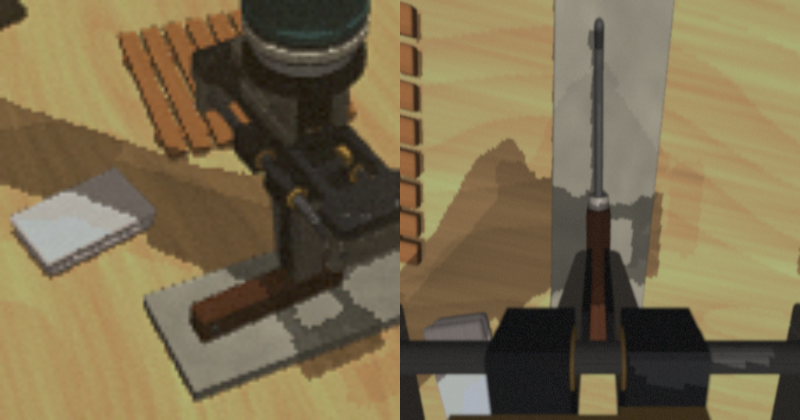

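The picture shows the fingers either side of the handle, with the handle axis in line with the tool. The gap reads 9 mm with no grip force, which doesn't fit a 20 mm handle, so I'll let the fingers settle.

>>> {"name": "move_tool", "arguments": {"offsets": [[[0, 0, 0, 0, 0], [0, 0, 0, 0, 0], [0, 0, 0, 0, 0], [0, 0, 0, 0, 0]]], "grip_force": 55}}

```text
clock: 4.75
position: [0.518, -0.263, 0.0127]
ee_rot: [3.132, 0.244, 0.0]
wrist_force: [-0.8, -0.1, 0.3]
finger_gap: 0.0002
grip_force: 0.0
```

```bash
python3 - <<'E'
from h import *
s=snap('side');w=snap('wrist');c=snap('scene')
for n,x in (('side4',s),('wrist4',w),('scene4',c)): np.savez(n,**x)
for x in (s,c,w): print('TCP proj',proj(x,monitor.get_state()['position']),'handle ctr',proj(x,(.494,-.267,.034)))
P=cloud(s)
for v in range(262,300,3): print(v,P[v,272:292:4].round(3).tolist())
a=cv2.resize(s['pixels'][240:320,220:320],(400,320),interpolation=cv2.INTER_CUBIC)
b=cv2.resize(w['pixels'][150:350,150:350],(320,320),interpolation=cv2.INTER_CUBIC)
cv2.imwrite('pics/e.png',np.hstack([a,b]))
E
```

```text
TCP proj [274.55405472 293.23558484] handle ctr [265.92070983 290.85503817]
TCP proj [197.19528481 156.75954935] handle ctr [199.78911546 147.21527765]
TCP proj [253.54085828 225.54785285] handle ctr [253.81561606 271.39262728]
262 [[0.496, -0.295, 0.151], [0.506, -0.295, 0.147], [0.505, -0.318, 0.168], [0.526, -0.292, 0.138], [0.537, -0.29, 0.133]]
265 [[0.495, -0.298, 0.145], [0.505, -0.296, 0.14], [0.503, -0.322, 0.164], [0.509, -0.329, 0.169], [0.516, -0.334, 0.171]]
268 [[0.495, -0.298, 0.136], [0.5, -0.309, 0.144], [0.516, -0.293, 0.125], [0.505, -0.337, 0.169], [0.512, -0.342, 0.17]]
271 [[0.508, -0.267, 0.094], [0.511, -0.284, 0.108], [0.505, -0.32, 0.144], [0.501, -0.347, 0.17], [0.51, -0.348, 0.169]]
274 [[0.509, -0.267, 0.084], [0.512, -0.283, 0.099], [0.501, -0.328, 0.144], [0.5, -0.349, 0.165], [0.506, -0.357, 0.17]]
277 [[0.508, -0.268, 0.076], [0.512, -0.282, 0.087], [0.524, -0.279, 0.081], [0.5, -0.351, 0.158], [0.505, -0.359, 0.164]]
280 [[0.509, -0.268, 0.066], [0.513, -0.281, 0.076], [0.524, -0.278, 0.07], [0.501, -0.35, 0.148], [0.505, -0.36, 0.156]]
283 [[0.508, -0.269, 0.057], [0.514, -0.28, 0.065], [0.525, -0.277, 0.058], [0.5, -0.352, 0.141], [0.508, -0.354, 0.14]]
286 [[0.509, -0.269, 0.046], [0.515, -0.278, 0.054], [0.526, -0.275, 0.046], [0.5, -0.352, 0.133], [0.509, -0.352, 0.13]]
289 [[0.509, -0.268, 0.035], [0.518, -0.271, 0.035], [0.528, -0.272, 0.033], [0.539, -0.271, 0.028], [0.554, -0.262, 0.013]]
292 [[0.506, -0.277, 0.036], [0.518, -0.272, 0.026], [0.528, -0.272, 0.022], [0.541, -0.267, 0.013], [0.55, -0.27, 0.012]]
295 [[0.505, -0.277, 0.026], [0.518, -0.272, 0.016], [0.529, -0.271, 0.01], [0.536, -0.278, 0.015], [0.546, -0.28, 0.013]]
298 [[0.507, -0.275, 0.013], [0.516, -0.276, 0.01], [0.524, -0.283, 0.015], [0.534, -0.284, 0.011], [0.543, -0.287, 0.012]]
```

View pics/e.png

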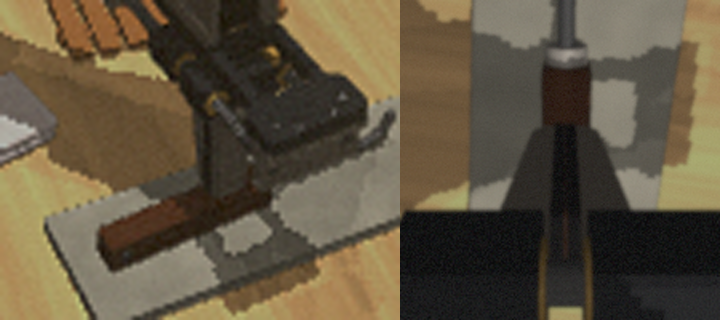

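The fingers closed completely, and in both views they end at the handle's top (z≈0.035) although the TCP reads 0.013. I'll measure where the fingertips really are.

```bash
python3 - <<'E'
from h import *
w=dict(np.load('wrist4.npz'));P=cloud(w)
for v in range(218,262,4): print(v,P[v,[240,246,250,258,262]].round(3).tolist())
print(proj(w,(.5285,-.2615,.0127)),proj(w,(.5285,-.2615,.034)))
s=dict(np.load('side.npz'));P=cloud(s)
# start: tcp (.6495,0,.189), fingers at x .65+-.046..
m=(P[...,2]>.1)&(abs(P[...,1])<.04)&(P[...,0]>.58)&(P[...,0]<.72)
for lo,hi in((.58,.64),(.65,.72)):
    q=P[m&(P[...,0]>lo)&(P[...,0]<hi)]; print(len(q),np.percentile(q[:,2],[0,1,5]),q[np.argsort(q[:,2])[:5]].round(3).tolist())
print(proj(s,(.6035,0,.189)),proj(s,(.6955,0,.189)))
E
```

```text
218 [[0.53, -0.252, 0.033], [0.531, -0.256, 0.035], [0.532, -0.259, 0.036], [0.532, -0.264, 0.035], [0.533, -0.266, 0.035]]
222 [[0.528, -0.253, 0.034], [0.528, -0.257, 0.035], [0.529, -0.259, 0.035], [0.53, -0.264, 0.035], [0.53, -0.266, 0.035]]
226 [[0.525, -0.253, 0.033], [0.526, -0.257, 0.036], [0.526, -0.259, 0.035], [0.527, -0.264, 0.035], [0.527, -0.267, 0.034]]
230 [[0.525, -0.253, 0.041], [0.527, -0.257, 0.043], [0.527, -0.259, 0.043], [0.527, -0.264, 0.042], [0.527, -0.267, 0.04]]
234 [[0.525, -0.254, 0.047], [0.526, -0.257, 0.048], [0.527, -0.259, 0.049], [0.528, -0.264, 0.05], [0.528, -0.267, 0.048]]
238 [[0.526, -0.254, 0.054], [0.527, -0.257, 0.055], [0.527, -0.259, 0.055], [0.528, -0.264, 0.054], [0.527, -0.266, 0.053]]
242 [[0.526, -0.254, 0.059], [0.527, -0.257, 0.06], [0.527, -0.26, 0.059], [0.527, -0.264, 0.059], [0.528, -0.266, 0.059]]
246 [[0.526, -0.254, 0.065], [0.527, -0.258, 0.065], [0.527, -0.26, 0.064], [0.527, -0.264, 0.064], [0.528, -0.266, 0.064]]
250 [[0.526, -0.254, 0.07], [0.527, -0.258, 0.07], [0.527, -0.26, 0.07], [0.528, -0.264, 0.069], [0.528, -0.266, 0.07]]
254 [[0.526, -0.255, 0.074], [0.527, -0.258, 0.074], [0.527, -0.26, 0.074], [0.527, -0.264, 0.073], [0.528, -0.266, 0.074]]
258 [[0.526, -0.255, 0.078], [0.527, -0.258, 0.078], [0.527, -0.26, 0.078], [0.528, -0.264, 0.079], [0.528, -0.266, 0.078]]
[253.70328302 211.5323717 ] [253.77150589 222.73300648]
1899 [0.21422949 0.22509958 0.25795266] [[0.602, -0.009, 0.214], [0.598, -0.01, 0.216], [0.595, -0.011, 0.216], [0.6, -0.007, 0.216], [0.596, -0.01, 0.219]]
1180 [0.21543578 0.22154825 0.24097079] [[0.702, -0.009, 0.215], [0.695, 0.004, 0.216], [0.695, -0.003, 0.217], [0.697, -0.011, 0.218], [0.694, -0.011, 0.218]]
[268.34636433 171.3555891 ] [299.12865577 165.32133769]
```

The fingertips sit about 24 mm higher than the reported TCP: start side view 0.214 against 0.189, and now about 0.037 against 0.013. So the fingers closed just above the handle. I'll open and go lower in guarded steps.

Converted, -0.01 m is -0.0133.

>>> {"name": "move_tool", "arguments": {"offsets": [[[0.055, 0, 0, -0.0133, 0], [0.055, 0, 0, -0.0133, 0], [0.055, 0, 0, -0.0133, 0], [0.055, 0, 0, -0.0133, 0], [0.055, 0, 0, -0.0133, 0], [0.055, 0, 0, -0.0133, 0], [0.055, 0, 0, -0.0133, 0], [0.055, 0, 0, -0.0133, 0]]], "grip_force": 55}}

```text
clock: 5.7
position: [0.5179, -0.263, 0.0226]
ee_rot: [3.132, 0.244, -0.0]
wrist_force: [-0.8, -0.1, 0.5]
finger_gap: 0.0551
grip_force: 0.0
```

>>> {"name": "move_tool", "arguments": {"offsets": [[[0.055, 0, 0, 0.0133, 0], [0.055, 0, 0, 0.02, 0], [0.055, 0, 0, 0.0267, 0], [0.055, 0, 0, 0.0333, 0], [0.055, 0, 0, 0.0333, 0], [0.055, 0, 0, 0.0333, 0]]]}}

```text
clock: 6.3
position: [0.5179, -0.2631, -0.0025]
ee_rot: [3.132, 0.244, -0.0]
wrist_force: [0.2, -0.4, -0.7]
finger_gap: 0.0553
grip_force: 0.0
```

```bash
python3 - <<'E'
from h import *
s=snap('side');w=snap('wrist');np.savez('side5',**s);np.savez('wrist5',**w)
P=cloud(w)
for u in (200,210,215,220,225,280,285,290,295,300): 
    c=P[200:262,u]; m=abs(c[:,0]-.5275)<.006; print(u,c[m][:3].round(3).tolist())
go(.5179,-.2633,.0,.156)
E
```

```text
200 [[0.533, -0.226, 0.013], [0.533, -0.226, 0.013], [0.532, -0.226, 0.013]]
210 [[0.533, -0.232, 0.012], [0.533, -0.232, 0.013], [0.532, -0.232, 0.014]]
215 [[0.533, -0.235, 0.013], [0.532, -0.236, 0.013], [0.532, -0.236, 0.014]]
220 [[0.533, -0.239, 0.012], [0.533, -0.239, 0.013], [0.532, -0.239, 0.012]]
225 [[0.533, -0.242, 0.013], [0.533, -0.242, 0.014], [0.532, -0.242, 0.013]]
280 [[0.533, -0.278, 0.012], [0.532, -0.279, 0.013], [0.531, -0.279, 0.012]]
285 [[0.533, -0.281, 0.013], [0.533, -0.282, 0.013], [0.532, -0.282, 0.013]]
290 [[0.533, -0.285, 0.012], [0.533, -0.285, 0.014], [0.532, -0.285, 0.012]]
295 [[0.533, -0.289, 0.011], [0.533, -0.288, 0.013], [0.532, -0.289, 0.012]]
300 [[0.533, -0.292, 0.012], [0.532, -0.292, 0.013], [0.531, -0.292, 0.012]]
pos [ 0.5182 -0.2632 -0.0021] shift [-0.0003  0.0001 -0.0021]
yaw 0.1557 turn -0.0003 tilt [ 4.e-04 -2.e-04 -1.e+00] q [ 0.21  0.62  0.27  1.91 -0.26  0.65 -0.78] F [0.25 0.51 0.17] 6.4
```

Converted, 0.006 m is 0.008, 0.005 m is 0.0067.

>>> {"name": "move_tool", "arguments": {"offsets": [[[0.055, 0, 0, 0.004, 0], [0.055, 0, 0, 0.0067, 0], [0.055, 0, 0, 0.008, 0], [0.055, 0, 0, 0.008, 0]]]}}

```text
clock: 6.8
position: [0.5179, -0.263, -0.0085]
ee_rot: [-3.132, -0.244, 0.0]
wrist_force: [0.3, 0.2, -0.7]
finger_gap: 0.0549
grip_force: 0.0
```

>>> {"name": "move_tool", "arguments": {"offsets": [[[0, 0, 0, 0, 0], [0, 0, 0, 0, 0], [0, 0, 0, 0, 0], [0, 0, 0, 0, 0], [0, 0, 0, 0, 0], [0, 0, 0, 0, 0], [0, 0, 0, 0, 0]]], "grip_force": 55}}

```text
clock: 7.5
position: [0.5181, -0.263, -0.0082]
ee_rot: [3.132, 0.244, 0.0]
wrist_force: [0.8, -0.1, -0.0]
finger_gap: 0.0194
grip_force: 55.0
```

```bash
python3 - <<'E'
from h import *
w=snap('wrist');np.savez('wrist6',**w);P=cloud(w)
for u in (236,240,244,264,268,272):
    c=P[190:262,u]; m=abs(c[:,0]-.5275)<.004; print(u,c[m][:6].round(3).tolist())
E
```

```text
236 [[0.531, -0.251, 0.034], [0.53, -0.251, 0.033], [0.53, -0.251, 0.033], [0.53, -0.251, 0.034], [0.529, -0.251, 0.033], [0.528, -0.251, 0.033]]
240 [[0.531, -0.253, 0.035], [0.53, -0.253, 0.034], [0.53, -0.253, 0.034], [0.53, -0.253, 0.035], [0.529, -0.254, 0.033], [0.528, -0.254, 0.034]]
244 [[0.531, -0.255, 0.035], [0.53, -0.256, 0.034], [0.53, -0.256, 0.035], [0.53, -0.256, 0.035], [0.529, -0.256, 0.035], [0.528, -0.256, 0.035]]
264 [[0.531, -0.267, 0.034], [0.531, -0.267, 0.036], [0.53, -0.267, 0.034], [0.53, -0.267, 0.035], [0.529, -0.267, 0.035], [0.529, -0.267, 0.036]]
268 [[0.531, -0.269, 0.033], [0.53, -0.269, 0.033], [0.53, -0.269, 0.034], [0.529, -0.27, 0.033], [0.529, -0.27, 0.033], [0.529, -0.27, 0.035]]
272 [[0.531, -0.273, 0.012], [0.531, -0.273, 0.012], [0.53, -0.273, 0.014], [0.529, -0.273, 0.012], [0.529, -0.273, 0.013], [0.528, -0.273, 0.012]]
```

Gripped: 55 N at a 19.4 mm gap, and the lifter underside is at TCP z + 0.0203. I'll lift it, and meanwhile measure the lid and trivet from the stored views.

Converted, -0.22 m is -0.2933, -0.15 m is -0.2.

>>> {"name": "move_tool", "arguments": {"offsets": [[[0, 0, 0, -0.0133, 0], [0, 0, 0, -0.04, 0], [0, 0, 0, -0.0933, 0], [0, 0, 0, -0.1467, 0], [0, 0, 0, -0.2, 0], [0, 0, 0, -0.2533, 0], [0, 0, 0, -0.2933, 0], [0, 0, 0, -0.2933, 0]]]}}

```text
clock: 8.35
position: [0.5204, -0.2644, 0.2171]
ee_rot: [3.128, 0.244, 0.013]
wrist_force: [-1.7, 0.2, -1.6]
finger_gap: 0.0197
grip_force: 55.0
```

```bash
python3 - <<'E'
from h import *
for n in('scene2','side','scene'):
    s=dict(np.load(n+'.npz'));P=cloud(s);d=np.hypot(P[...,0]-.595,P[...,1]-.245)
    l=P[(d<.05)&(P[...,2]>.105)&(P[...,2]<.15)];t=l[l[:,2]>.128]
    print(n,'loop',len(l),l.mean(0),l[:,2].max());
    c,sz,a=cv2.minAreaRect((l[:,:2]*1000).astype(np.float32));print(c,sz,a)
    print('top',len(t),t.mean(0) if len(t) else '')
    k=P[(d<.09)&(P[...,2]>.084)&(P[...,2]<.096)];print('disc',len(k),np.median(k[:,2]),cv2.minEnclosingCircle((k[:,:2]*1000).astype(np.float32)))
    h=cv2.cvtColor(s['pixels'],cv2.COLOR_BGR2HSV)
    # trivet slats
    m=(h[...,0]<16)&(h[...,1]>110)&(np.hypot(P[...,0]-.555,P[...,1]+.01)<.13)&(P[...,2]<.03)
    c=[x for x in cv2.findContours((m*255).astype(np.uint8),0,1)[0] if cv2.contourArea(x)>15]
    pts=np.array([onplane(s,p,.012)[:2]*1000 for x in c for p in x[:,0]],np.float32);print('trivet',cv2.minAreaRect(pts),'z',np.median(P[m][:,2]))
E
python3 - <<'E'
from h import *
w=dict(np.load('wrist.npz'));q=np.array([onplane(w,p,.012) for p in [(123,126),(245,128),(243,246),(132,244)]]);print(q.round(3),q.mean(0))
w=snap('wrist');np.savez('wrist7',**w);P=cloud(w);go(0,0,0)
p=P[(P[...,2]>.21)&(P[...,0]>.58)];print(len(p));cv2.imwrite('pics/f.png',w['pixels'])
E
```

```text
scene2 loop 80 [0.58754362 0.2499895  0.12993708] 0.14353919261796805
(586.2742309570312, 251.713623046875) (7.163144111633301, 71.47017669677734) 29.100759506225586
top 53 [0.58745264 0.24954069 0.13542408]
disc 1259 0.08984582929731304 ((585.4974365234375, 251.46792602539062), 59.12125778198242)
trivet ((563.340576171875, -20.89373016357422), (157.29638671875, 156.5100555419922), 87.80078125) z 0.01257167352284539
side loop 53 [0.58608453 0.24783613 0.12685866] 0.1426468510527998
(585.4273681640625, 251.76190185546875) (10.993674278259277, 71.1138687133789) 30.487628936767578
top 28 [0.58533872 0.24923348 0.1353893 ]
disc 459 0.091087476453211 ((584.01025390625, 252.1999053955078), 58.41596221923828)
trivet ((556.8912353515625, -20.288169860839844), (175.592529296875, 160.3816680908203), 87.75079345703125) z 0.013310995467386948
scene loop 80 [0.58780446 0.24998236 0.1304575 ] 0.14114455765942507
(587.1151123046875, 251.744873046875) (7.447543621063232, 73.19273376464844) 27.904129028320312
top 57 [0.58769619 0.24978419 0.13555715]
disc 1260 0.09007418352185882 ((585.8599243164062, 251.70127868652344), 58.958003997802734)
trivet ((562.556640625, -20.426376342773438), (155.76145935058594, 158.11257934570312), 87.80078125) z 0.012501898686511772
[[ 0.488  0.06   0.012]
 [ 0.639  0.058  0.012]
 [ 0.635 -0.102  0.012]
 [ 0.481 -0.099  0.012]] [ 0.56069307 -0.02075751  0.012     ]
pos [ 0.519  -0.2635  0.2143] shift [-0.4728 -0.3413  0.2116]
yaw 0.1557 turn None tilt [ 0.0046 -0.0014 -1.    ] q [ 0.12  0.33  0.36  1.77 -0.13  1.06 -0.88] F [-0.48 -0.54 -0.67] 8.4
2765
```

View pics/f.png

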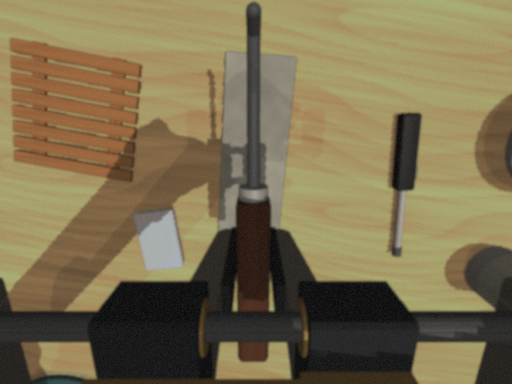

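Lid: centre (0.5857,0.2517), disc top 0.090, loop top about 0.14 and loop yaw about 0.51. That agrees with the text: 0.089 and 0.1395. Trivet centre (0.562,-0.0205). The picture shows the lifter straight in the gripper, with its hook at (254,10). Next I check the hook height and work out the shift.

```bash
python3 - <<'E'
from h import *
w=snap('wrist');P=cloud(w);p=P[(P[...,2]>.21)&(P[...,2]<.29)];st=monitor.get_state();R=cv2.Rodrigues(np.array(st['ee_rot']))[0]
q=(p-np.array(st['position']))@R; q=q[(q[:,0]>.02)&(abs(q[:,1])<.02)]
for a in np.arange(.02,.135,.01):
    k=q[(q[:,0]>=a)&(q[:,0]<a+.01)]
    if len(k): print(round(a,2),len(k),np.median(k,0).round(4),k[:,2].min().round(4))
print(q[:,0].max())
for n in('scene2','scene'):
    s=dict(np.load(n+'.npz'));P=cloud(s);d=np.hypot(P[...,0]-.5857,P[...,1]-.2517);l=P[(d<.06)&(P[...,2]>.105)&(P[...,2]<.15)][:,:2]
    v=np.linalg.svd(l-l.mean(0))[2][0];print(n,'yaw',np.arctan2(-v[0],v[1])%np.pi)
go(.4271,.1629,.2,.51)
E
```

```text
0.02 642 [ 0.0253 -0.0002 -0.0448] -0.0471
0.03 631 [ 0.0349  0.0003 -0.0409] -0.0452
0.04 208 [ 0.045  -0.0002 -0.0373] -0.0392
0.05 214 [ 0.055   0.0001 -0.0375] -0.0395
0.06 226 [ 0.0649  0.0003 -0.0378] -0.0397
0.07 259 [ 0.0753  0.0003 -0.0379] -0.0398
0.08 280 [ 0.0851  0.0001 -0.0379] -0.04
0.09 281 [ 0.095  -0.0002 -0.0361] -0.0393
0.1 301 [ 0.1053  0.0003 -0.0343] -0.037
0.11 416 [ 1.159e-01  1.000e-04 -3.900e-02] -0.0496
0.12 235 [ 0.1224  0.0003 -0.0495] -0.0519
0.126416861056277
scene2 yaw 0.5210315591778247
scene yaw 0.5179642609182872
pos [ 0.5179 -0.2629  0.2123] shift [-0.0236 -0.4347  0.0122]
yaw 0.1558 turn -0.3542 tilt [ 1.2e-03 -1.0e-04 -1.0e+00] q [ 0.12  0.33  0.36  1.77 -0.13  1.06 -0.88] F [ 0.67  0.44 -1.16] 8.45
```

Converted, -0.335 m is -0.4467, -0.012 m is -0.016, -0.36 rad is -0.18.

>>> {"name": "move_tool", "arguments": {"offsets": [[[0, -0.004, -0.04, 0, -0.025], [0, -0.008, -0.0933, 0, -0.05], [0, -0.012, -0.1533, 0, -0.075], [0, -0.016, -0.2133, 0, -0.1], [0, -0.0187, -0.2733, 0, -0.125], [0, -0.0213, -0.3333, 0, -0.15], [0, -0.024, -0.3933, 0, -0.165], [0, -0.0267, -0.4467, 0.0067, -0.18]]]}}

```text
clock: 9.25
position: [0.4446, 0.0668, 0.2056]
ee_rot: [-3.037, -0.804, 0.003]
wrist_force: [0.6, 1.0, -0.7]
finger_gap: 0.0192
grip_force: 55.0
```

>>> {"name": "move_tool", "arguments": {"offsets": [[[0, 0.04, -0.04, 0, 0], [0, 0.0467, -0.08, 0, 0], [0, 0.0467, -0.1067, 0, 0], [0, 0.0467, -0.12, 0, 0], [0, 0.0467, -0.12, 0, 0], [0, 0.0467, -0.12, 0, 0]]]}}

```text
clock: 9.85
position: [0.4324, 0.1592, 0.2061]
ee_rot: [3.037, 0.799, -0.002]
wrist_force: [0.1, -0.3, -0.5]
finger_gap: 0.0192
grip_force: 55.0
```

```bash
python3 - <<'E'
from h import *
go(.4265,.162,.074,.516)
w=snap('wrist');np.savez('wrist8',**w);cv2.imwrite('pics/g.png',w['pixels']);P=cloud(w)
d=np.hypot(P[...,0]-.5857,P[...,1]-.2517);l=P[(d<.06)&(P[...,2]>.105)&(P[...,2]<.15)]
if len(l)>20:
    v=np.linalg.svd(l[:,:2]-l[:,:2].mean(0))[2][0];print(len(l),'yaw',np.arctan2(-v[0],v[1])%np.pi,cv2.minAreaRect((l[:,:2]*1000).astype(np.float32)),l[:,2].max())
k=P[(d<.09)&(P[...,2]>.084)&(P[...,2]<.096)];print(len(k),np.median(k[:,2]),cv2.minEnclosingCircle((k[:,:2]*1000).astype(np.float32)))
E
```

```text
pos [0.4324 0.1592 0.2061] shift [-0.0036 -0.0054  0.1321]
yaw 0.5146 turn -0.0014 tilt [-8.e-04 -1.e-03 -1.e+00] q [-0.43  0.13  0.01  2.03 -0.    0.99 -1.48] F [ 0.07 -0.26 -0.51] 9.85
5393 0.09031733426361994 ((580.7803344726562, 253.43618774414062), 57.486995697021484)
```

View pics/g.png

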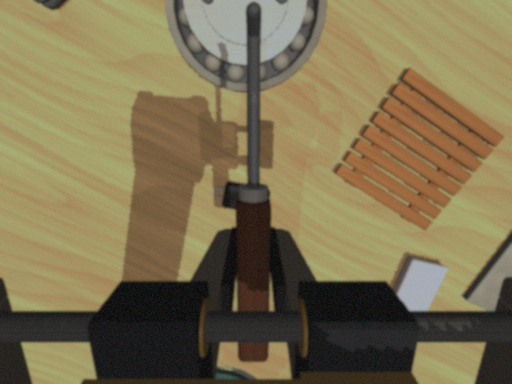

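The burner ring is at about (246,15) and the lifter axis at column 254, so a small move to the left is needed, as computed. I descend behind the loop.

Converted, 0.132 m is 0.176, 0.125 m is 0.1667.

>>> {"name": "move_tool", "arguments": {"offsets": [[[0, -0.004, -0.0067, 0.0533, 0], [0, -0.004, -0.0067, 0.1067, 0], [0, -0.004, -0.0067, 0.1467, 0], [0, -0.004, -0.0067, 0.1667, 0], [0, -0.004, -0.0067, 0.176, 0], [0, -0.004, -0.0067, 0.176, 0], [0, -0.004, -0.0067, 0.176, 0]]]}}

```text
clock: 10.6
position: [0.4282, 0.163, 0.0754]
ee_rot: [-3.038, -0.8, -0.002]
wrist_force: [-0.3, -0.6, -1.8]
finger_gap: 0.0195
grip_force: 55.0
```

```bash
python3 - <<'E'
from h import *
go(.4965,.2015,.074,.516)
for n in('scene','side'):
    s=snap(n);np.savez(n+'9',**s);P=cloud(s)
    l=P[(np.hypot(P[...,0]-.5857,P[...,1]-.2517)<.045)&(P[...,2]>.128)&(P[...,2]<.15)];print(n,'loop top',len(l),l.mean(0).round(4),l[:,2].max())
    st=monitor.get_state();R=cv2.Rodrigues(np.array(st['ee_rot']))[0]
    q=(P.reshape(-1,3)-np.array(st['position']))@R;q=q[(abs(q[:,1])<.012)&(q[:,0]>.035)&(q[:,0]<.135)&(q[:,2]<-.02)&(q[:,2]>-.06)]
    for a in (.05,.08,.1,.11,.12):
        k=q[(q[:,0]>=a)&(q[:,0]<a+.01)]
        if len(k):print(a,len(k),np.median(k,0).round(4),k[:,2].min().round(4))
    a,b=(int(x) for x in proj(s,(.55,.23,.12)));c=s['pixels'][b-50:b+50,a-65:a+65];cv2.imwrite(f'pics/{n}9.png',c)
cv2.imwrite('pics/i.png',np.hstack([cv2.resize(cv2.imread(f'pics/{n}9.png'),(390,300)) for n in('scene','side')]))
E
```

```text
pos [0.4282 0.163  0.0754] shift [0.0784 0.0002 0.0015]
yaw 0.5147 turn -0.0013 tilt [ 1.3e-03  4.0e-04 -1.0e+00] q [-0.44  0.32  0.    2.15 -0.    0.67 -1.49] F [-0.27 -0.62 -1.75] 10.6
scene loop top 56 [0.5875 0.2503 0.1357] 0.1432443152899927
0.05 5 [ 0.0543  0.0028 -0.0364] -0.0393
0.08 7 [ 0.0836  0.0043 -0.0347] -0.037
0.1 6 [ 0.1041  0.0033 -0.0324] -0.0334
0.11 5 [ 0.1174  0.0053 -0.0371] -0.0464
0.12 5 [ 0.1243  0.003  -0.0463] -0.0484
side loop top 29 [0.5862 0.2472 0.1352] 0.14142795555149693
0.05 6 [ 0.0533  0.0031 -0.0357] -0.0386
0.08 7 [ 0.0847  0.0027 -0.0336] -0.0363
0.1 7 [ 0.1074  0.0016 -0.0324] -0.038
0.11 10 [ 0.1169  0.0022 -0.0382] -0.0474
0.12 4 [ 0.123   0.0007 -0.046 ] -0.0484
```

View pics/i.png

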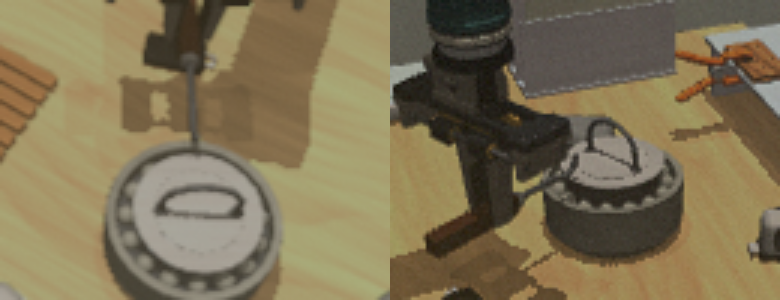

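Both views show the lifter in line with the loop opening. The hook top is at 0.1235, between the disc at 0.090 and the loop underside at about 0.134. I go in.

The rows are not in the units I measure in: shifts go in shares of 0.75 m and turns go in shares of 2 rad. I convert before sending: 0.078 m is 0.104, 0.07 m is 0.0933.

>>> {"name": "move_tool", "arguments": {"offsets": [[[0, 0.016, 0, 0, 0], [0, 0.032, 0, 0, 0], [0, 0.048, 0, 0, 0], [0, 0.064, 0, 0, 0], [0, 0.08, 0, 0, 0], [0, 0.0933, 0, 0, 0], [0, 0.104, 0, 0, 0], [0, 0.104, 0, 0, 0]]]}}

```text
clock: 11.5
position: [0.496, 0.2023, 0.0746]
ee_rot: [-3.038, -0.801, -0.001]
wrist_force: [-0.3, 0.6, -1.0]
finger_gap: 0.0194
grip_force: 55.0
```

```bash
python3 - <<'E'
from h import *
go(.4965,.2015,.074,.516)
for n in('scene','side'):
    s=snap(n);np.savez(n+'10',**s);P=cloud(s)
    l=P[(np.hypot(P[...,0]-.5857,P[...,1]-.2517)<.045)&(P[...,2]>.13)&(P[...,2]<.15)];print(n,'loop top',len(l),l.mean(0).round(4),l[:,2].max())
    st=monitor.get_state();R=cv2.Rodrigues(np.array(st['ee_rot']))[0]
    q=(P.reshape(-1,3)-np.array(st['position']))@R;q=q[(abs(q[:,1])<.012)&(q[:,0]>.035)&(q[:,0]<.145)&(q[:,2]<-.02)&(q[:,2]>-.075)]
    for a in np.arange(.06,.135,.01):
        k=q[(q[:,0]>=a)&(q[:,0]<a+.01)]
        if len(k):print(a.round(3),len(k),np.median(k,0).round(4),k[:,2].min().round(4))
    a,b=(int(x) for x in proj(s,(.57,.24,.12)));c=s['pixels'][b-35:b+35,a-45:a+45];cv2.imwrite(f'pics/{n}10.png',c)
cv2.imwrite('pics/j.png',np.hstack([cv2.resize(cv2.imread(f'pics/{n}10.png'),(390,303),interpolation=cv2.INTER_CUBIC) for n in('scene','side')]))
E
```

```text
pos [0.496  0.2023 0.0746] shift [-0.      0.0009  0.0006]
yaw 0.5159 turn -0.0001 tilt [ 5.e-04  2.e-04 -1.e+00] q [-0.45  0.43  0.01  1.98 -0.    0.74 -1.5 ] F [-0.27  0.62 -1.02] 11.5
scene loop top 52 [0.5881 0.2492 0.1364] 0.14262637517258714
0.06 11 [ 0.0648  0.0024 -0.0366] -0.0383
0.07 12 [ 0.0743  0.0043 -0.0349] -0.0376
0.08 6 [ 0.0826  0.0038 -0.036 ] -0.0376
0.09 6 [ 0.0971  0.0029 -0.0322] -0.0353
0.1 34 [ 0.1042  0.0018 -0.0632] -0.0672
0.11 6 [ 0.1134  0.0043 -0.0359] -0.0369
0.12 9 [ 0.1226  0.0036 -0.0477] -0.0505
0.13 3 [ 0.1371 -0.0037 -0.0202] -0.0205
side loop top 7 [0.5939 0.2335 0.1333] 0.13725063450851477
0.06 5 [ 0.0674  0.0033 -0.0365] -0.038
0.07 5 [ 0.0751  0.0029 -0.037 ] -0.0386
0.08 5 [ 0.084   0.0023 -0.0364] -0.0385
0.09 6 [ 0.0956  0.0037 -0.0311] -0.036
0.1 7 [ 0.106   0.0013 -0.0309] -0.0348
0.11 8 [ 0.1153  0.0031 -0.036 ] -0.0437
0.12 1 [ 0.1207  0.0031 -0.0377] -0.0377
```

View pics/j.png

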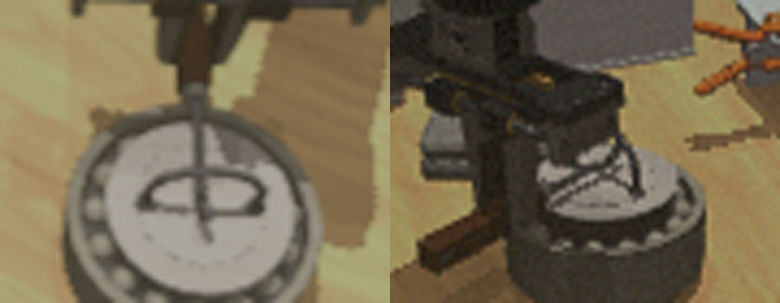

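The hook is through the loop. The loop bar sits at tool x≈0.104, over the saddle, and is laterally centred. I raise slowly.

Converted, -0.033 m is -0.044, -0.031 m is -0.0413.

>>> {"name": "move_tool", "arguments": {"offsets": [[[0, 0, 0, -0.0133, 0], [0, 0, 0, -0.0267, 0], [0, 0, 0, -0.0307, 0], [0, 0, 0, -0.0333, 0], [0, 0, 0, -0.036, 0], [0, 0, 0, -0.0387, 0], [0, 0, 0, -0.0413, 0], [0, 0, 0, -0.044, 0]]]}}

```text
clock: 12.4
position: [0.4947, 0.2015, 0.1074]
ee_rot: [3.037, 0.801, -0.002]
wrist_force: [1.3, -0.2, -2.3]
finger_gap: 0.0196
grip_force: 55.0
```

>>> {"name": "move_tool", "arguments": {"offsets": [[[0, 0, 0, -0.0027, 0], [0, 0, 0, -0.0053, 0], [0, 0, 0, -0.0093, 0], [0, 0, 0, -0.0133, 0], [0, 0, 0, -0.0187, 0], [0, 0, 0, -0.024, 0], [0, 0, 0, -0.0293, 0], [0, 0, 0, -0.0293, 0]]]}}

```text
clock: 13.2
position: [0.4956, 0.2019, 0.1305]
ee_rot: [-3.038, -0.801, -0.002]
wrist_force: [-0.5, 0.1, -3.1]
finger_gap: 0.0194
grip_force: 55.0
```

```bash
python3 - <<'E'
from h import *
go(.4965,.2015,.074,.516)
s=snap('scene');P=cloud(s);z=P[...,2];d=np.hypot(P[...,0]-.5857,P[...,1]-.2517)
k=P[(d<.065)&(z>.095)&(z<.128)];A=np.c_[k[:,:2],np.ones(len(k))];c=np.linalg.lstsq(A,k[:,2],rcond=None)[0];print(len(k),'disc',np.median(k[:,2]),'slopes',c[:2],cv2.minEnclosingCircle((k[:,:2]*1000).astype(np.float32)))
E
```

```text
pos [0.4956 0.2019 0.1305] shift [0.0005 0.0008 0.0565]
yaw 0.5157 turn -0.0003 tilt [ 1.3e-03  6.0e-04 -1.0e+00] q [-0.46  0.35  0.01  1.94 -0.    0.85 -1.5 ] F [-0.46  0.06 -3.08] 13.2
1256 disc 0.1182597211712895 slopes [ 0.03246597 -0.02714508] ((587.5861206054688, 251.2609100341797), 59.101280212402344)
```

The lid hangs level: disc top 0.118, slope under 2°, and the wrist shows the added weight. I raise it a little more and carry it gently to above the trivet.

Converted, 0.058 m is 0.0773, 0.045 m is 0.06.

>>> {"name": "move_tool", "arguments": {"offsets": [[[0, 0, 0, -0.0107, 0], [0, -0.0027, 0.0027, -0.0213, 0], [0, -0.0067, 0.0093, -0.032, 0], [0, -0.012, 0.0173, -0.04, 0], [0, -0.02, 0.0293, -0.04, 0], [0, -0.0307, 0.044, -0.04, 0], [0, -0.0413, 0.06, -0.04, 0], [0, -0.0533, 0.0773, -0.04, 0]]]}}

```text
clock: 14.05
position: [0.4884, 0.1298, 0.1593]
ee_rot: [3.038, 0.8, -0.001]
wrist_force: [-0.1, -0.8, -3.8]
finger_gap: 0.0195
grip_force: 55.0
```

>>> {"name": "move_tool", "arguments": {"offsets": [[[0, -0.012, 0.0173, 0, 0], [0, -0.024, 0.0347, 0, 0], [0, -0.036, 0.052, 0, 0], [0, -0.048, 0.0693, 0, 0], [0, -0.06, 0.0867, 0, 0], [0, -0.072, 0.104, 0, 0], [0, -0.084, 0.1213, 0, 0], [0, -0.0947, 0.1373, 0, 0]]]}}

```text
clock: 14.85
position: [0.4771, 0.0049, 0.1594]
ee_rot: [3.038, 0.799, -0.001]
wrist_force: [-0.6, 0.3, -2.8]
finger_gap: 0.0197
grip_force: 55.0
```

>>> {"name": "move_tool", "arguments": {"offsets": [[[0, -0.0107, 0.0147, 0, 0], [0, -0.02, 0.028, 0, 0], [0, -0.0293, 0.0413, 0, 0], [0, -0.0373, 0.0533, 0, 0], [0, -0.0453, 0.064, 0, 0], [0, -0.0507, 0.0733, 0, 0], [0, -0.0547, 0.08, 0, 0], [0, -0.0573, 0.084, 0, 0]]]}}

```text
clock: 15.65
position: [0.4717, -0.0696, 0.1597]
ee_rot: [3.038, 0.801, 0.0]
wrist_force: [-0.4, 0.7, -2.9]
finger_gap: 0.0193
grip_force: 55.0
```

>>> {"name": "move_tool", "arguments": {"offsets": [[[0, 0, 0, 0, 0], [0, 0, 0, 0, 0], [0, 0, 0, 0, 0], [0, 0, 0, 0, 0], [0, 0, 0, 0, 0]]]}}

```text
clock: 16.15
position: [0.4716, -0.0689, 0.1597]
ee_rot: [-3.038, -0.802, -0.0]
wrist_force: [-0.7, -0.4, -3.3]
finger_gap: 0.0196
grip_force: 55.0
```

```bash
cat > lid.py <<'E'
from h import *
go(.471,-.070,.07,.516)
st=monitor.get_state();R=cv2.Rodrigues(np.array(st['ee_rot']))[0];c0=np.array(st['position'])+R@np.array([.103,0,-.03])
import sys
zl=float(sys.argv[1])
for n in('scene','side'):
    s=snap(n);np.savez(n+'_l',**s);P=cloud(s);z=P[...,2];d=np.hypot(P[...,0]-c0[0],P[...,1]-c0[1])
    k=P[(d<.075)&(abs(z-zl)<.012)];m=np.median(k[:,2]);k=k[abs(k[:,2]-m)<.006]
    A=np.c_[k[:,:2],np.ones(len(k))];c=np.linalg.lstsq(A,k[:,2],rcond=None)[0];print(n,len(k),'disc z',m,'slopes',c[:2],cv2.minEnclosingCircle((k[:,:2]*1000).astype(np.float32)))
E
python3 lid.py .148
```

```text
pos [ 0.4716 -0.0689  0.1597] shift [-0.0011  0.0007  0.0897]
yaw 0.5162 turn 0.0002 tilt [ 0.  0. -1.] q [-0.06  0.21  0.16  2.05 -0.04  0.88 -0.94] F [-0.75 -0.45 -3.29] 16.15
scene 1011 disc z 0.14764134194718442 slopes [ 0.04224635 -0.03026327] ((564.4375610351562, -19.28725814819336), 58.59833908081055)
side 702 disc z 0.1485797473240721 slopes [ 0.0523757 -0.0336281] ((563.7169799804688, -19.911983489990234), 59.066890716552734)
```

The lid is over the trivet, disc centre (0.564,-0.0195), tilted about 3°. I nudge it by 2 mm, lower most of the way, then continue slowly.

Converted, 0.105 m is 0.14, -0.002 m is -0.0027.

>>> {"name": "move_tool", "arguments": {"offsets": [[[0, -0.0013, 0, 0.008, 0], [0, -0.0027, 0, 0.024, 0], [0, -0.0027, 0, 0.0453, 0], [0, -0.0027, 0, 0.0693, 0], [0, -0.0027, 0, 0.0933, 0], [0, -0.0027, 0, 0.1133, 0], [0, -0.0027, 0, 0.1293, 0], [0, -0.0027, 0, 0.14, 0]]]}}

```text
clock: 17.05
position: [0.4691, -0.0701, 0.0532]
ee_rot: [-3.037, -0.801, 0.003]
wrist_force: [-0.8, -0.1, -2.2]
finger_gap: 0.0192
grip_force: 55.0
```

>>> {"name": "move_tool", "arguments": {"offsets": [[[0, 0, 0, 0.0053, 0], [0, 0, 0, 0.0093, 0], [0, 0, 0, 0.012, 0], [0, 0, 0, 0.0133, 0], [0, 0, 0, 0.0133, 0], [0, 0, 0, 0.0133, 0]]]}}

```text
clock: 17.65
position: [0.4701, -0.0701, 0.045]
ee_rot: [3.037, 0.801, 0.001]
wrist_force: [-0.2, 0.2, -1.5]
finger_gap: 0.0196
grip_force: 55.0
```

```bash
python3 lid.py .034
```

```text
pos [ 0.4701 -0.0701  0.045 ] shift [ 0.0008  0.0004 -0.025 ]
yaw 0.5158 turn -0.0002 tilt [ 7.e-04 -0.e+00 -1.e+00] q [-0.04  0.4   0.14  2.14 -0.09  0.61 -0.89] F [-0.25  0.19 -1.5 ] 17.65
scene 894 disc z 0.03301469652699964 slopes [ 0.03536724 -0.02482953] ((562.5628051757812, -21.397111892700195), 58.71105194091797)
side 616 disc z 0.03394983245284616 slopes [ 0.04133543 -0.01828504] ((562.8999633789062, -21.557069778442383), 59.74337387084961)
```

Converted, 0.01 m is 0.0133, 0.009 m is 0.012.

>>> {"name": "move_tool", "arguments": {"offsets": [[[0, 0, 0, 0.002, 0], [0, 0, 0, 0.004, 0], [0, 0, 0, 0.006, 0], [0, 0, 0, 0.008, 0], [0, 0, 0, 0.0093, 0], [0, 0, 0, 0.0107, 0], [0, 0, 0, 0.012, 0], [0, 0, 0, 0.0133, 0]]]}}

```text
clock: 18.55
position: [0.4701, -0.0701, 0.0347]
ee_rot: [3.038, 0.801, 0.001]
wrist_force: [0.1, 0.1, -1.2]
finger_gap: 0.0196
grip_force: 55.0
```

>>> {"name": "move_tool", "arguments": {"offsets": [[[0, 0, 0, 0.0013, 0], [0, 0, 0, 0.0027, 0], [0, 0, 0, 0.004, 0], [0, 0, 0, 0.0053, 0], [0, 0, 0, 0.0053, 0]]]}}

```text
clock: 19.05
position: [0.4698, -0.0701, 0.0306]
ee_rot: [3.038, 0.801, -0.0]
wrist_force: [-0.4, 0.9, -0.8]
finger_gap: 0.0198
grip_force: 55.0
```

```bash
python3 lid.py .024
```

```text
pos [ 0.4698 -0.0701  0.0306] shift [ 0.0011  0.0005 -0.0394]
yaw 0.5157 turn -0.0003 tilt [-1.e-04 -0.e+00 -1.e+00] q [-0.03  0.42  0.13  2.14 -0.1   0.58 -0.89] F [-0.39  0.88 -0.82] 19.05
scene 924 disc z 0.022267975081351987 slopes [0.00163277 0.00446685] ((557.8370971679688, -21.734403610229492), 73.2813720703125)
side 566 disc z 0.02305626509518348 slopes [-0.00168573  0.00575992] ((565.2794189453125, -23.903850555419922), 66.56072998046875)
```

The lid is seated, level at disc z 0.022. Now I lower the hook, back out 50 mm and rise.

Converted, 0.02 m is 0.0267, 0.019 m is 0.0253.

>>> {"name": "move_tool", "arguments": {"offsets": [[[0, 0, 0, 0.0053, 0], [0, 0, 0, 0.0107, 0], [0, 0, 0, 0.016, 0], [0, 0, 0, 0.0213, 0], [0, 0, 0, 0.0253, 0], [0, 0, 0, 0.0267, 0], [0, 0, 0, 0.0267, 0]]]}}

```text
clock: 19.85
position: [0.4698, -0.0701, 0.0105]
ee_rot: [-3.038, -0.801, 0.001]
wrist_force: [1.0, 0.8, -0.8]
finger_gap: 0.0197
grip_force: 55.0
```

>>> {"name": "move_tool", "arguments": {"offsets": [[[0, -0.008, 0, 0, 0], [0, -0.0187, 0, 0, 0], [0, -0.0293, 0, 0, 0], [0, -0.04, 0, 0, 0], [0, -0.0507, 0, 0, 0], [0, -0.0613, 0, 0, 0], [0, -0.0667, 0, 0, 0], [0, -0.0667, 0, 0, 0]]]}}

```text
clock: 20.65
position: [0.4258, -0.0951, 0.0107]
ee_rot: [-3.038, -0.8, 0.0]
wrist_force: [-0.0, 0.2, -0.3]
finger_gap: 0.0198
grip_force: 55.0
```

>>> {"name": "move_tool", "arguments": {"offsets": [[[0, 0, 0, -0.0133, 0], [0, 0, 0, -0.04, 0], [0, 0, 0, -0.08, 0], [0, 0, 0, -0.1333, 0], [0, 0, 0, -0.1867, 0], [0, 0, 0, -0.2, 0], [0, 0, 0, -0.2, 0]]]}}

```text
clock: 21.35
position: [0.4278, -0.0947, 0.1626]
ee_rot: [3.036, 0.802, 0.007]
wrist_force: [0.7, -0.1, -1.4]
finger_gap: 0.0198
grip_force: 55.0
```

```bash
python3 - <<'E'
from h import *
go(.5179,-.2630,.1,.156)
for n in('scene','side'):
    s=snap(n);np.savez(n+'_m',**s);P=cloud(s);z=P[...,2];d=np.hypot(P[...,0]-.562,P[...,1]+.021)
    k=P[(d<.075)&(z>.0185)&(z<.03)];print(n,len(k),np.median(k[:,2]),cv2.minEnclosingCircle((k[:,:2]*1000).astype(np.float32)))
    t=P[(d<.04)&(z>.06)&(z<.085)];print('loop',len(t),t.mean(0),t[:,2].max())
E
```

```text
pos [ 0.4278 -0.0947  0.1626] shift [-0.005   0.1907  0.063 ]
yaw 0.5163 turn 0.3603 tilt [ 4.6e-03 -2.0e-04 -1.0e+00] q [-0.01  0.14  0.17  2.14 -0.03  0.87 -0.88] F [ 0.67 -0.12 -1.38] 21.35
scene 925 0.023329039354167483 ((569.7884521484375, -22.27027130126953), 66.46990203857422)
loop 42 [ 0.56233336 -0.02089457  0.0679876 ] 0.07878465847642802
side 768 0.023995565663400567 ((560.0108642578125, -18.698060989379883), 60.31830596923828)
loop 41 [ 0.55967828 -0.02237162  0.06811514] 0.07584330411827263
```

The lid stands in the trivet's middle: its loop is at (0.561,-0.0216). I carry the lifter back to the slab centre at the slab's yaw of 0.08.

Converted, 0.195 m is 0.26, 0.08 m is 0.1067, 0.436 rad is 0.218.

>>> {"name": "move_tool", "arguments": {"offsets": [[[0, 0, 0.0267, 0, 0.03], [0, 0, 0.0667, 0, 0.06], [0, 0, 0.1067, 0, 0.09], [0, 0, 0.1467, 0, 0.12], [0, 0, 0.1867, 0, 0.15], [0, -0.0013, 0.22, 0, 0.18], [0, -0.0013, 0.2467, 0, 0.205], [0, -0.0013, 0.26, 0, 0.218]]]}}

```text
clock: 22.25
position: [0.5212, -0.2677, 0.1585]
ee_rot: [3.139, 0.117, -0.005]
wrist_force: [0.2, -0.1, -2.1]
finger_gap: 0.0194
grip_force: 55.0
```

>>> {"name": "move_tool", "arguments": {"offsets": [[[0, 0, 0, 0, 0], [0, 0, 0, 0, 0], [0, 0, 0, 0.04, 0], [0, 0, 0, 0.08, 0], [0, 0, 0, 0.12, 0], [0, 0, 0, 0.12, 0], [0, 0, 0, 0.12, 0]]]}}

```text
clock: 22.95
position: [0.5215, -0.2642, 0.071]
ee_rot: [-3.139, -0.127, 0.001]
wrist_force: [-0.5, -0.5, -0.3]
finger_gap: 0.0193
grip_force: 55.0
```

```bash
python3 - <<'E'
from h import *
go(.5236,-.265,-.0075,.08)
s=snap('side');P=cloud(s);st=monitor.get_state();R=cv2.Rodrigues(np.array(st['ee_rot']))[0]
q=(P.reshape(-1,3)-np.array(st['position']))@R;q=q[(abs(q[:,1])<.02)&(q[:,0]>-.1)&(q[:,0]<.14)&(q[:,2]<-.015)&(q[:,2]>-.06)]
for a in (-.08,-.06,-.04,-.02,.05,.07,.085):
    k=q[(q[:,0]>=a)&(q[:,0]<a+.01)]
    if len(k):print(a,len(k),k[:,2].min().round(4),k[:,2].max().round(4))
E
```

```text
pos [ 0.5215 -0.2642  0.071 ] shift [0.002  0.001  0.0785]
yaw 0.0807 turn 0.0007 tilt [-6.e-04  5.e-04 -1.e+00] q [ 0.19  0.51  0.28  1.87 -0.2   0.78 -0.91] F [-0.54 -0.52 -0.31] 22.95
-0.08 69 -0.045 -0.0223
-0.06 51 -0.0462 -0.0217
-0.04 52 -0.0447 -0.0218
-0.02 79 -0.0598 -0.021
0.085 7 -0.0354 -0.0324
```

Handle still parallel with no sag. Lower and release.

Converted, 0.0785 m is 0.1047, 0.078 m is 0.104.

>>> {"name": "move_tool", "arguments": {"offsets": [[[0, 0.0027, 0.0013, 0.04, 0], [0, 0.0027, 0.0013, 0.0733, 0], [0, 0.0027, 0.0013, 0.0893, 0], [0, 0.0027, 0.0013, 0.0973, 0], [0, 0.0027, 0.0013, 0.1013, 0], [0, 0.0027, 0.0013, 0.104, 0], [0, 0.0027, 0.0013, 0.1047, 0], [0, 0.0027, 0.0013, 0.1047, 0]]]}}

```text
clock: 23.8
position: [0.5242, -0.266, -0.0071]
ee_rot: [3.139, 0.125, 0.002]
wrist_force: [-0.2, -0.1, -1.7]
finger_gap: 0.0198
grip_force: 55.0
```

>>> {"name": "move_tool", "arguments": {"offsets": [[[0, 0, 0, 0, 0], [0, 0, 0, 0, 0], [0.03, 0, 0, 0, 0], [0.03, 0, 0, 0, 0], [0.045, 0, 0, 0, 0], [0.045, 0, 0, 0, 0], [0.045, 0, 0, 0, 0], [0.045, 0, 0, 0, 0]]]}}

```text
clock: 24.6
position: [0.5238, -0.2657, -0.0078]
ee_rot: [3.139, 0.125, 0.0]
wrist_force: [-0.9, -0.1, -0.0]
finger_gap: 0.045
grip_force: 0.0
```

>>> {"name": "move_tool", "arguments": {"offsets": [[[0.045, 0, 0, -0.0133, 0], [0.045, 0, 0, -0.04, 0], [0.045, 0, 0, -0.08, 0], [0.045, 0, 0, -0.1333, 0], [0.045, 0, 0, -0.2, 0], [0.045, 0, 0, -0.2533, 0], [0.045, 0, 0, -0.2933, 0], [0.045, 0, 0, -0.2933, 0]]]}}

```text
clock: 25.4
position: [0.5263, -0.2672, 0.218]
ee_rot: [3.135, 0.125, 0.014]
wrist_force: [-0.5, -1.1, 0.3]
finger_gap: 0.0453
grip_force: 0.0
```

```bash
python3 - <<'E'
from h import *
w=snap('wrist');s=snap('side');c=snap('scene');np.savez('wz',**w)
P=cloud(w);z=P[...,2];d=np.hypot(P[...,0]-.546,P[...,1]+.263)
h=P[(d<.14)&(z>.019)&(z<.05)];print(cv2.minAreaRect((h[:,:2]*1000).astype(np.float32)),np.percentile(h[:,2],[50,95]))
g=P[(d<.14)&(z>.008)&(z<.018)];print('slab',cv2.minAreaRect((g[:,:2]*1000).astype(np.float32)))
a=cv2.resize(w['pixels'],(384,288));cv2.imwrite('pics/k.png',np.hstack([a,cv2.resize(s['pixels'],(384,288))]))
E
```

```text
((547.3956298828125, -262.6871337890625), (202.68679809570312, 19.759952545166016), 4.807730197906494) [0.03409535 0.03601981]
slab ((544.3206787109375, -261.625), (247.63636779785156, 90.07894134521484), 4.774412631988525)
```

View pics/k.png

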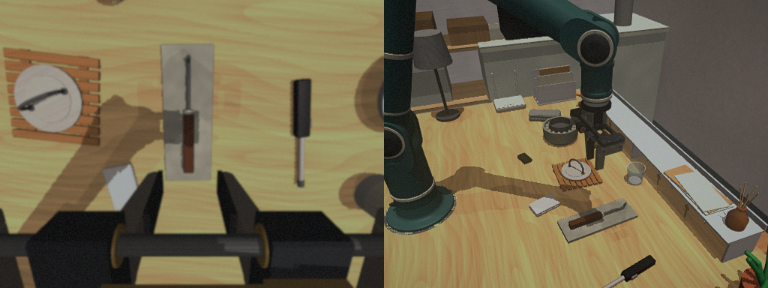

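The lid sits centred on the trivet, at (48,98) in the left half. The lifter lies wholly on the slab, at (187,110), aligned within 0.1° and 3 mm of its centre, and the bystanders are untouched.

```bash
python3 -c "
from station import arm, imaging, monitor, ticket
print(ticket.sign_off())"
```

```text
the job is handed in; nothing more can be done
None
```

The lid is level in the middle of the trivet, the lifter is unhooked and lies wholly on its slab, and I handed the job in after about 26 s of robot time; no verdict came back.

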